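Unlock the jig's slide and push it home

ROBOT

A 6-joint arm with a two-finger parallel gripper is mounted at the origin on a cart in front of the work surface, level with it; the furniture and walls round the work are solid. World frame = base frame: x ahead of the robot, y to its left, z up, the work surface at z = 0. Lengths are in m, angles in rad, forces in N, time in s.
With the tool pointing down it reaches from about 0.25 to 0.775 m from the base axis. Payload 4 kg.
Tool frame: the origin (TCP) lies midway between the tips of the shut fingers; the grasp point (between the pads) lies 19 mm behind it; z points along the fingers, y is the direction in which the jaws open and shut (so a half turn about z gives the same grasp; the last joint's range is limited). The gripper opens to 94 mm and grips with 3 to 60 N. Pads are 16 mm wide; open, the fingers measure 119 mm over their backs; the gripper's body (75 mm by 177 mm) begins 78 mm behind the grasp point.
Start: joints at [-1.215, 0.087, 1.371, -0, 1.684, -0.103], TCP at [0.244, -0.493, 0.206] pointing down, gripper open.
Joint ranges: [-3.1, 3.1], [-0.76, 2.03], [0.27, 2.55], [-1.08, 4.22], [0.17, 2.65], [-2.57, 2.57]. Speed limits (rad/s): [2.79, 2.79, 3.14, 3.14, 3.14, 3.14].

INTERFACE

Orientations are given as [roll, pitch, yaw] about the fixed x, y, z axes, in that order (R = Rz(yaw) Ry(pitch) Rx(roll)).
In Python, from bench import robot gives the robot as it stands.
- The arm moves only by the tool drive_tool, never from a script. Its argument "series" is a list that holds one entry, the list of rows, each a list of 7 numbers: the turn, a rotation vector about the tool's x, y, z in rad, then the shift along the tool's x, y, z in cm, then the opening in per cent of the stroke, from 0 (shut) to 100 (fully open). In form: [[[rx, ry, rz, tx, ty, tz, fingers], ...]]. A call has 1 to 20 rows; each row is the pose to reach, as a shift and turn from the pose measured when the call began, along the tool's axes at that moment; what a row does not reach only later rows make up. A row lasts 1/10 s, in which the tool goes at most 50 mm and 8.59 degrees, less where a joint would pass 70% of its speed; a pose out of reach is approached as far as the arm can. A call with a gripper value outside its range is refused whole. The fingers move at their own pace and stop on an object; the grip force is fixed at half the most. Time passes only in rows, so rows that repeat a pose let the fingers close. It gives the time, the measured TCP pose, the force and the opening at its end, in the units of the state.
- robot.get_obs(): the state, without advancing time (a new reading comes with each control period).
- robot.snapshot(name): name is "side" or "top" or "wrist"; returns a dict with "img" (420x560x3 uint8, blue, green, red), "depth" (420x560 float32, m along the optical axis (not along the pixel's ray), 0 where there is no reading), "vertical_fov" (degrees; the focal length in pixels is half the picture's height over the tangent of half this angle, whatever the lens; pixels are square), "cx", "cy" (the principal point, pixels), "rvec" (rotation vector, rad) and "tvec" (3), from world to camera coordinates, as OpenCV has them. Camera axes: x right, y down, z forward; pixel columns grow to the right and rows downward; lengths in m; the calibration is good to about 2 mm. A picture is of the moment at which its call begins.
- robot.close_job(): hands the job in, once; it reports no verdict.
The state is a dict: "time": time; "joint_positions": joint angles; "qvel": joint speeds; "joint_torque": joint torques, N m; "tool_pos": TCP position; "ee_rot": TCP orientation; "wrist_force": force on the tool from outside, world axes, zero at the start; "wrist_torque": the same for the moment, N m; "width": finger opening in m.
Only numpy, scipy, OpenCV 4.12 (cv2) and the standard library are available. Lean on these libraries where they do the work, as an engineer would, in place of code of your own. Each camera call takes 0.05 s, during which the arm holds its last target.

TASK

Roll a fingertip round the big knurled ring of the jig to loosen it by two full turns anticlockwise (seen from above), so that the line on the ring points again at the line on the jig's end stop. That lifts the locking pin: then push the flat aluminium slide under it with a fingertip, at the end facing the robot, fully home against the end stop. Do not lift the slide, and leave the tools around alone.

Things in the scene. Friction and masses are not known exactly. Their poses are not given: they have to be found in the camera images.
- slide: The flat aluminium slide (see slide_center); origin at the centre of its underside, axes along the jig's.
- slide_jig: Fixed jig, base 210 x 104 x 8 mm (x -75 to 135). Origin on the bench under the ring's vertical axis; x runs along the slide channel, away from the robot, to the end stop. Guide walls at y 26 to 36 mm each side, top z 28; bridge x -20 to 20, y -45 to 45, top z 40.
- end_stop (a point): Centre of the top of the grey end stop block at the far end of the channel, 72 mm wide, 20 mm thick, 32 mm above the bench, with a dark index line along x on it. Its face towards the slide is 10 mm nearer, at jig x = 80 mm.
- lock_ring (a joint): Angle of the knurled ring, rad: 0 tight (at the start, against its stop), grows anticlockwise seen from above as it loosens; one turn is 6.283, two are 12.566; it can be turned back and ends at 18.85. A screw: the ring rises 4 mm per turn. It takes 0.03 N m (under 1 N at the rim) and stays where it is left.
- ring_top (a point): Point on the ring's axis at its flat top face, 64 mm above the bench when tight, 4 mm more per turn. The ring is a steel disc 96 mm in diameter over its 36 ridges (1.5 mm high), 18 mm thick; a hub of radius 16 mm stands 4.5 mm above the top face in the middle.
- ring_mark (a point): Outer part of the dark radial line on the ring's top face, 42 mm from the axis; at 0 and at every full turn it points along the jig's +x, to the index line on the end stop.
- slide_center (a point): Centre of the slide, a loose aluminium bar 160 (x) x 50 (y) x 18 mm, about 0.4 kg, its underside 8 mm above the bench, 1 mm play each side. It starts at jig x = -45 mm, held by a pin 4 mm deep in its cross slot (one turn just frees it, two clear it by 4 mm); against the end stop it is at jig x = 0.
- slide_near_end (a point): Centre of the slide's end face towards the robot (50 x 18 mm), 17 mm above the bench; jig x = -125 mm at the start (50 mm out over the bench, past the base plate), -80 mm when home.
- pliers: Pliers, 56 x 174 x 13 mm, lying loose on the bench: leave alone. Origin under its centre.
- bolt_tin: Open steel tin, 72 mm across and 69 mm high, loose: leave alone. Origin under its centre.
- driver_red: Screwdriver, 212 mm long, lying loose: leave alone. Origin under its centre.

How it is judged:
By the outcome, as a careful person would: the job done as asked, in the order asked, and still so for the second after the job is handed in, with the robot touching nothing.
It also fails if it takes over 61 s, if anything falls off the work surface, if the arm or the gripper's body presses on something with over 40 N, if the wrist force passes 120 N, or if a joint passes its speed limit or range.

## Working session

There is one attempt and no reset: what is moved stays moved. The work goes in short steps, Python scripts to look and compute and a tool call to move; the robot and the scene stay as the last step left them, time stands still between calls to the robot, and variables do not carry over. Pictures are saved under pics/ and viewed, and the job is handed in when it is done.

Besides the shell and the picture viewer there is one more tool, called after "Emit:" in YAML: its name, and indented under it one key for each argument. drive_tool: Moves the arm, as the interface text tells. Its arguments: {"type":"object","properties":{"series":{"type":"array","items":{"type":"array","items":{"type":"array","items":{"type":"number"}}}}},"required":["series"]}

```bash
ls; mkdir -p pics
python3 - <<'E'
from bench import robot
import cv2,numpy as np
o=robot.get_obs()
for k,v in o.items(): print(k,np.round(v,3))
for n in ("top","side"):
    s=robot.snapshot(n); cv2.imwrite(f"pics/{n}0.png",s["img"]); np.savez(f"{n}0.npz",**s)
    print(n,s["vertical_fov"],s["cx"],s["cy"],s["rvec"],s["tvec"])
E
```

```text
pics
time 0.0
joint_positions [-1.215  0.088  1.372 -0.     1.684 -0.103]
qvel [ 0.    -0.    -0.     0.001 -0.     0.001]
joint_torque [-0.0000e+00 -3.4019e+01 -3.0243e+01  7.2000e-02  3.3000e-02 -0.0000e+00]
tool_pos [ 0.243 -0.493  0.204]
ee_rot [-3.139 -0.     0.459]
wrist_force [-0.658  0.413  1.425]
wrist_torque [-0.005 -0.008 -0.004]
width 0.094
top 57.52427818985449 280.0445141594158 202.9771089747454 [ 2.15998438 -2.1198351   0.17071199] [0.06744695 0.54195476 1.03113881]
side 55.78105076984348 283.85567188136315 211.25967609774705 [ 0.1982915  -2.69722809  1.50061359] [0.55578249 0.08256362 0.89864573]
```

View pics/top0.png

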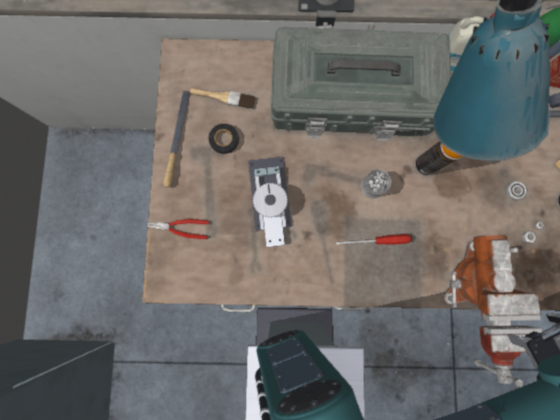

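View pics/side0.png

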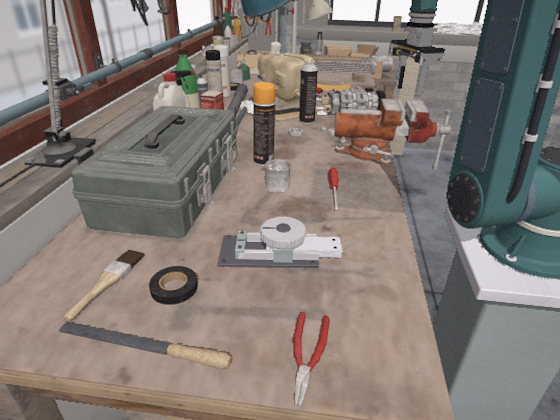

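The top view shows the jig with its ring at about (270,200), the slide's near end at (275,243) and the end stop at (267,170). The pliers are to the left at (180,228), the tin at (376,182) and the red driver at (375,240).

```bash
cat > h.py <<'E'
import numpy as np,cv2
def K(s):
    f=210/np.tan(np.radians(float(s["vertical_fov"]))/2)
    return np.array([[f,0,float(s["cx"])],[0,f,float(s["cy"])],[0,0,1]])
def ray(s,u,v,z):
    R=cv2.Rodrigues(np.array(s["rvec"],float))[0];t=np.array(s["tvec"],float).ravel()
    C=-R.T@t; d=R.T@np.linalg.solve(K(s),[u,v,1.]); return C+d*(z-C[2])/d[2]
def proj(s,P):
    return cv2.projectPoints(np.array(P,float).reshape(-1,3),np.array(s["rvec"],float),np.array(s["tvec"],float),K(s),None)[0].reshape(-1,2)
def dep(s):
    R=cv2.Rodrigues(np.array(s["rvec"],float))[0];t=np.array(s["tvec"],float).ravel()
    v,u=np.mgrid[0:420,0:560]; d=s["depth"]; k=K(s)
    P=np.stack([(u-k[0,2])/k[0,0]*d,(v-k[1,2])/k[1,1]*d,d],-1)
    return (P-t)@R
E
python3 - <<'E'
from h import *
for n,(x0,x1,y0,y1) in dict(top=(225,325,145,265),side=(205,355,205,285)).items():
    s=np.load(n+"0.npz"); W=dep(s)
    im=cv2.resize(s["img"][y0:y1,x0:x1],None,fx=5,fy=5,interpolation=cv2.INTER_CUBIC); cv2.imwrite(f"pics/{n}0c.png",im)
    m=(W[...,2]>.058)&(W[...,2]<.0665)&(s["depth"]>0); m[:y0]=0;m[y1:]=0;m[:,:x0]=0;m[:,x1:]=0
    P=W[m]; c,r=cv2.minEnclosingCircle(P[:,:2].astype(np.float32)); print(n,m.sum(),c,r,np.median(P[:,2]),P.mean(0))
    v,u=np.where(m); print(u.min(),u.max(),v.min(),v.max())
    if n=="top":
        for a,b in((275,243),(275,235),(267,170),(274,225)): print(a,b,W[b,a])
E
```

```text
top 752 (0.5481809973716736, 0.10470906645059586) 0.04818015918135643 0.06373940154680155 [0.5471901  0.10454147 0.063562  ]
253 287 182 216
275 243 [0.42940887 0.08965104 0.02502323]
275 235 [0.45151758 0.09006251 0.02940421]
267 170 [0.63784548 0.11691088 0.03077911]
274 225 [0.47994289 0.09350799 0.02597603]
side 899 (0.5496675372123718, 0.10772411525249481) 0.04877527058124542 0.06367827160387717 [0.54958892 0.11338389 0.06347359]
260 305 217 244
```

```bash
echo
```

```text
(no output)
```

View pics/top0c.png

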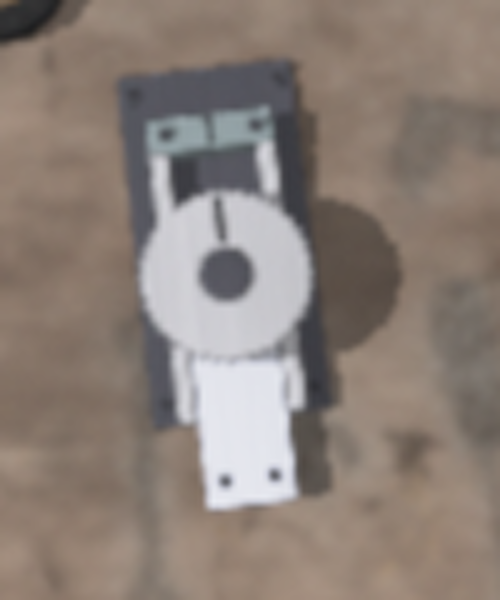

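View pics/side0c.png

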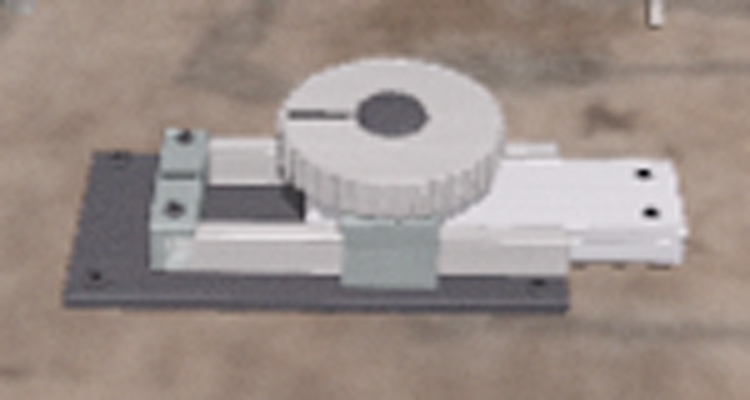

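The crop shows the mark pointing at the end stop's index line, and the slide's near edge running between crop pixels (208,510) and (297,498). Next I get the jig's yaw and centre from several features.

Run:
```python
from h import *
s=np.load("top0.npz")
c=lambda x,y,z:ray(s,x/5+225-.4,y/5+145-.4,z)[:2]
base=[c(*p,.008) for p in((122,77),(297,62),(330,405),(155,425))]
print("base",np.round(base,4)); a=base
print("w",np.linalg.norm(a[0]-a[1]),"l",np.linalg.norm(a[0]-a[3]),np.linalg.norm(a[1]-a[2]))
for v in(a[0]-a[3],a[1]-a[2]):print("yaw",np.degrees(np.arctan2(v[1],v[0])))
v=a[0]-a[1];print("yawy",np.degrees(np.arctan2(-v[0],v[1])))
m=sum(a)/4; print("centre",m)
sl=[c(208,510,.026),c(297,498,.026)]; mid=sum(sl)/2; print("slide end",sl,mid,np.linalg.norm(sl[0]-sl[1]))
es=[c(210,118,.032),c(213,145,.032)];print("index",es)
ess=[c(147,122,.032),c(270,107,.032)];print("endstop far edge",ess,np.linalg.norm(ess[0]-ess[1]))
for n in("top","side"):
    s=np.load(n+"0.npz"); W=dep(s)
    m=((W[...,2]>.060)&(W[...,2]<.072)).astype(np.uint8); 
    k,l,st,ce=cv2.connectedComponentsWithStats(m)
    i=l[200,262] if n=="top" else l[230,270]
    cs=cv2.findContours((l==i).astype(np.uint8),0,1)[0]; cc=max(cs,key=len)[:,0]
    P=np.array([ray(s,u,v,.064)[:2] for u,v in cc])
    A=np.c_[2*P,np.ones(len(P))];x=np.linalg.lstsq(A,(P**2).sum(1),rcond=None)[0];r=np.sqrt(x[2]+x[0]**2+x[1]**2)
    res=np.hypot(*(P-x[:2]).T)-r; print(n,i,len(P),"ring",x[:2],r,res.std())
s=np.load("top0.npz")
mk=[c(217,198,.064),c(223,240,.064)];print("mark",mk)
ctr=np.array([.548,.105])
for q in [mid,*es,sum(ess)/2,mk[0]]:
    v=q-ctr;print(np.linalg.norm(v),np.degrees(np.arctan2(v[1],v[0])))
```

```text
base [[0.6728 0.1716]
 [0.6839 0.0685]
 [0.4809 0.0461]
 [0.4675 0.1462]]
w 0.10370222430360451 l 0.20678695379810405 0.20420836953038493
yaw 7.038638269801521
yaw 6.294432137833313
yawy 6.165397386413116
centre [0.57627072 0.10808098]
slide end [array([0.41885907, 0.114068  ]), array([0.42647862, 0.06434853])] [0.42266884 0.08920827] 0.0502999302898489
index [array([0.64283458, 0.11814334]), array([0.62695005, 0.11603914])]
endstop far edge [array([0.63977357, 0.15430299]), array([0.65000719, 0.08375743])] 0.07128395492666274
top 30 102 ring [0.54776912 0.10491475] 0.0455342834717729 0.0011298109002989857
side 48 107 ring [0.55000843 0.11015374] 0.04675508419521246 0.001139470595909982
mark [array([0.58926581, 0.11195911]), array([0.56565752, 0.10808984])]
0.1263221176809532 -172.81857215772655
0.09574103089373746 7.890490786604566
0.07971808070468354 7.959740047184489
0.09790093540611462 8.239444183473791
0.041848494593545164 9.572353090853046
```

```bash
cat >> h.py <<'E'
from scipy.spatial.transform import Rotation as Ro
YAW=.129; C0=np.array([.548,.105,0.]); RJ=Ro.from_euler('z',YAW).as_matrix()
def rows(o,targets):  # jig coords (m) -> rows turn(rad), shift cm
    R=Ro.from_euler('xyz',o["ee_rot"]).as_matrix(); G=RJ@np.diag([1,-1,-1.])
    rv=Ro.from_matrix(R.T@G).as_rotvec(); p=np.array(o["tool_pos"])
    return rv,np.array([R.T@(C0+RJ@np.array(t)-p)*100 for t in targets])
def jig(p): return RJ.T@(np.array(p)-C0)
def show(o):
    print("t",o["time"],"jig mm",np.round(jig(o["tool_pos"])*1e3,1),"F jig",np.round(RJ.T@np.array(o["wrist_force"]),1),"rpy",np.round(o["ee_rot"],3),"w",round(float(o["width"]),4))
E
python3 - <<'E'
from h import *; from bench import robot
o=robot.get_obs(); show(o); print(rows(o,[(-.085,0,.2),(-.085,0,.057)]))
E
```

```text
t 0.1 jig mm [-378.9 -553.5  204.5] F jig [0.6 0.1 0.2] rpy [-3.14  -0.     0.459] w 0.0938
(array([-1.97093328e-03,  1.11666115e-04,  3.29780632e-01]), array([[ 45.73484294, -42.84811518,   0.53842738],
       [ 45.73180561, -42.82017803,  14.83839977]]))
```

Emit:
drive_tool:
  series:
    - [[0,0,0.33,45.7,-42.8,0.5,0],[0,0,0.33,45.7,-42.8,0.5,0],[0,0,0.33,45.7,-42.8,0.5,0],[0,0,0.33,45.7,-42.8,0.5,0],[0,0,0.33,45.7,-42.8,0.5,0],[0,0,0.33,45.7,-42.8,0.5,0],[0,0,0.33,45.7,-42.8,0.5,0],[0,0,0.33,45.7,-42.8,0.5,0],[0,0,0.33,45.7,-42.8,0.5,0],[0,0,0.33,45.7,-42.8,0.5,0],[0,0,0.33,45.7,-42.8,0.5,0],[0,0,0.33,45.7,-42.8,0.5,0],[0,0,0.33,45.7,-42.8,0.5,0],[0,0,0.33,45.7,-42.8,0.5,0],[0,0,0.33,45.7,-42.8,0.5,0],[0,0,0.33,45.7,-42.8,0.5,0],[0,0,0.33,45.7,-42.8,0.5,0],[0,0,0.33,45.7,-42.8,0.5,0],[0,0,0.33,45.7,-42.8,0.5,0]]

```text
time: 2.0
tool_pos: [0.4636, 0.0927, 0.2005]
ee_rot: [-3.14, 0.0, 0.127]
wrist_force: [-0.2, 0.2, -0.9]
width: 0.0004
```

Run:
```python
from h import *; from bench import robot
o=robot.get_obs(); show(o); print(np.round(o["joint_positions"],2),rows(o,[(-.085,0,.057)]))
s=robot.snapshot("wrist"); cv2.imwrite("pics/w1.png",s["img"])
```

```text
t 2.0 jig mm [-85.3  -1.4 200.5] F jig [-0.2  0.2 -0.9] rpy [-3.14   0.     0.127] w 0.0004
[ 0.08 -0.09  1.55  0.    1.67  1.52] (array([-1.81361641e-03,  3.47248565e-05, -1.74594092e-03]), array([[ 0.0328214 , -0.11062261, 14.35408015]]))
```

Emit:
drive_tool:
  series:
    - [[0,0,0,0,-0.1,5,0],[0,0,0,0,-0.1,10,0],[0,0,0,0,-0.1,13,0],[0,0,0,0,-0.1,14.4,0],[0,0,0,0,-0.1,14.4,0],[0,0,0,0,-0.1,14.4,0]]

```text
time: 2.65
tool_pos: [0.4647, 0.0941, 0.0582]
ee_rot: [-3.14, -0.003, 0.127]
wrist_force: [0.4, 0.4, 0.1]
width: 0.0005
```

View pics/w1.png

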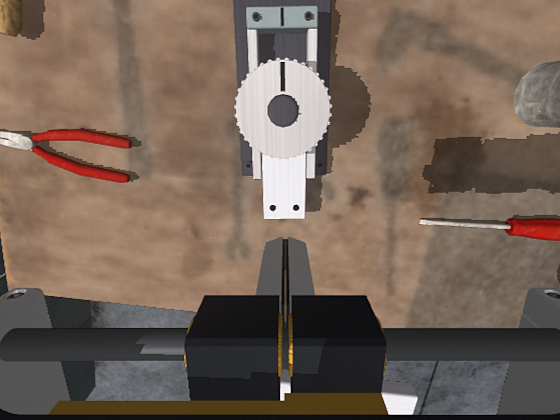

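Run:
```python
from h import *; from bench import robot
o=robot.get_obs(); show(o)
s=robot.snapshot("side"); cv2.imwrite("pics/s2.png",cv2.resize(s["img"][130:300,200:400],None,fx=3.5,fy=3.5))
```

```text
t 2.65 jig mm [-84.   -0.1  58.2] F jig [0.5 0.3 0.1] rpy [-3.14e+00 -3.00e-03  1.27e-01] w 0.0005
```

View pics/s2.png

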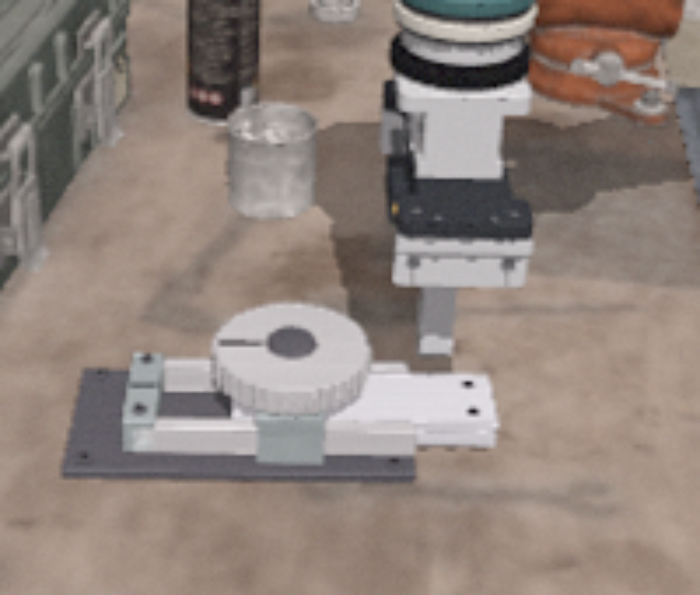

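The side crop shows the shut fingertips at (435,345), just on the robot side of the ring and above the slide. The wrist view shows the mark in line with the index line. Now a touch probe on the near rim.

Emit:
drive_tool:
  series:
    - [[0,0.003,0.002,1.2,0,0.0,0],[0,0.003,0.002,2.4,0,0.0,0],[0,0.003,0.002,2.6,0,0.0,0],[0,0.003,0.002,2.6,0,0.0,0]]

```text
time: 3.1
tool_pos: [0.492, 0.0976, 0.0593]
ee_rot: [-3.14, -0.008, 0.126]
wrist_force: [-0.2, 0.5, -0.2]
width: 0.0005
```

Emit:
drive_tool:
  series:
    - [[0,0,0,0.1,0,0,0],[0,0,0,0.1,0,0,0]]

```text
time: 3.3
tool_pos: [0.4925, 0.0977, 0.059]
ee_rot: [-3.14, -0.007, 0.126]
wrist_force: [-0.5, 1.1, 0.3]
width: 0.0004
```

Emit:
drive_tool:
  series:
    - [[0,0,0,0.1,0,0,0],[0,0,0,0.1,0,0,0]]

```text
time: 3.5
tool_pos: [0.4926, 0.0977, 0.0589]
ee_rot: [-3.14, -0.005, 0.126]
wrist_force: [-4.4, -0.9, 2.7]
width: 0.0006
```

Run:
```python
from h import *; from bench import robot
o=robot.get_obs(); show(o)
```

```text
t 3.5 jig mm [-55.8  -0.1  58.9] F jig [-4.4 -0.4  2.7] rpy [-3.14  -0.005  0.126] w 0.0006
```

Contact came at jig x = -55.8, against -56 predicted from R 48 plus half of the 16 mm finger. The stiffness is gentle, at roughly 4 N/mm. I'll lay out the rolling path, with a 2 mm press and anticlockwise.

```bash
cat > path.py <<'E'
from h import *
def path(b=.0065,a=.008,R=.048,d=.002,loops=2):
    r=R-d; pts=[]; rot=[]; ang=0
    pts.append((-r-a,0)); rot.append(0)
    th=np.pi
    for q in range(4*loops):
        n0=th; sx=np.sign(np.cos(th+.1)); sy=np.sign(np.sin(th+.1))
        for t in np.linspace(th,th+np.pi/2,40):
            p=(r*np.cos(t)+sx*a, r*np.sin(t)+sy*b)
            if t==th: ang+=np.hypot(p[0]-pts[-1][0],p[1]-pts[-1][1])/R
            pts.append(p); rot.append(ang+t-th)
        ang+=np.pi/2; th+=np.pi/2
    P=np.array(pts); s=np.r_[0,np.cumsum(np.hypot(*np.diff(P,axis=0).T))]
    k=np.r_[True,np.diff(s)>1e-9]
    return s[k],P[k],np.array(rot)[k]
def plan(o,s0,ds,n,zoff=0,**kw):
    s,P,rot=path(**kw); t=s0+ds*np.arange(1,n+1)
    X=np.interp(t,s,P[:,0]);Y=np.interp(t,s,P[:,1]);A=np.interp(t,s,rot)
    Z=.0585+.004*A/(2*np.pi)+zoff
    rv,T=rows(o,np.c_[X,Y,Z]); print("rv",np.round(rv,3),"end s",t[-1],"ring deg",np.degrees(A[-1]),"end",X[-1]*1e3,Y[-1]*1e3)
    print([[round(float(v),2) for v in q] for q in T])
E
python3 - <<'E'
from path import *; from bench import robot
o=robot.get_obs(); show(o); plan(o,0,.005,12)
s,P,r=path(); print(s[np.searchsorted(r,4*np.pi)])
E
```

```text
t 3.5 jig mm [-55.8  -0.1  58.9] F jig [-4.4 -0.4  2.7] rpy [-3.14  -0.005  0.126] w 0.0006
rv [-0.002 -0.005 -0.003] end s 0.06 ring deg 74.40079058564544 end -26.236241651320775 -48.72644142940687
[[0.18, 0.49, 0.03], [0.2, 0.99, 0.02], [0.27, 1.49, 0.01], [0.39, 1.97, 0.01], [0.56, 2.44, 0.0], [0.78, 2.89, -0.01], [1.05, 3.31, -0.01], [1.36, 3.7, -0.02], [1.72, 4.05, -0.02], [2.11, 4.36, -0.03], [2.53, 4.63, -0.03], [2.98, 4.85, -0.04]]
0.5825887497110139
```

Emit:
drive_tool:
  series:
    - [[0,-0.005,-0.003,0.18,0.5,0,0],[0,-0.005,-0.003,0.2,1.0,0,0],[0,-0.005,-0.003,0.27,1.5,0,0],[0,-0.005,-0.003,0.4,1.97,0,0],[0,-0.005,-0.003,0.55,2.45,0,0],[0,-0.005,-0.003,0.8,2.9,0,0],[0,-0.005,-0.003,1.05,3.3,0,0],[0,-0.005,-0.003,1.35,3.7,0,0]]

```text
time: 4.3
tool_pos: [0.5114, 0.0621, 0.0589]
ee_rot: [-3.14, -0.001, 0.128]
wrist_force: [-2.6, -1.6, 1.6]
width: 0.0003
```

Run:
```python
from path import *; from bench import robot
o=robot.get_obs(); show(o); plan(o,.04,.005,18)
s=robot.snapshot("side"); cv2.imwrite("pics/s3.png",cv2.resize(s["img"][130:300,200:400],None,fx=3.5,fy=3.5))
s=robot.snapshot("wrist"); cv2.imwrite("pics/w3.png",s["img"])
```

```text
t 4.3 jig mm [-41.8 -37.8  58.9] F jig [-2.8 -1.2  1.6] rpy [-3.14e+00 -1.00e-03  1.28e-01] w 0.0003
rv [-0.001 -0.001 -0.001] end s 0.13 ring deg 160.76419317602682 end 39.8997448893094 -39.64088794994763
[[0.3, 0.28, -0.02], [0.69, 0.6, -0.03], [1.11, 0.87, -0.03], [1.56, 1.09, -0.04], [2.03, 1.26, -0.05], [2.51, 1.38, -0.05], [3.01, 1.45, -0.06], [3.51, 1.47, -0.07], [4.01, 1.47, -0.07], [4.51, 1.47, -0.08], [5.01, 1.47, -0.09], [5.51, 1.44, -0.09], [6.0, 1.35, -0.1], [6.48, 1.21, -0.11], [6.94, 1.03, -0.11], [7.38, 0.79, -0.12], [7.79, 0.5, -0.13], [8.17, 0.18, -0.13]]
```

View pics/s3.png

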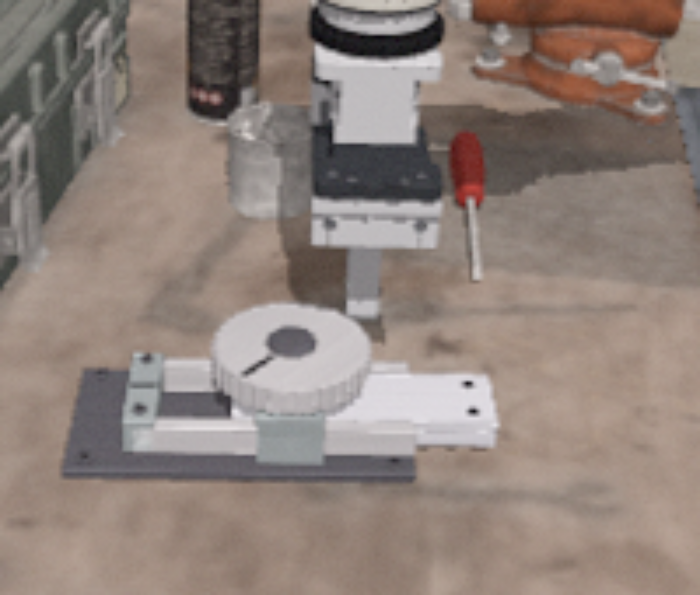

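View pics/w3.png

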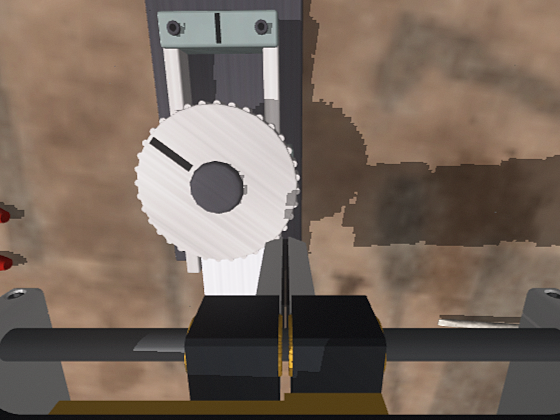

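The ring is turning: the mark has moved about 50° anticlockwise, at (170,153) in the wrist view with the hub at (217,187). Continuing.

Emit:
drive_tool:
  series:
    - [[0,0,0,0.3,0.25,0,0],[0,0,0,0.7,0.57,0,0],[0,0,0,1.1,0.85,0,0],[0,0,0,1.55,1.07,0,0],[0,0,0,2.03,1.24,-0.05,0],[0,0,0,2.5,1.35,-0.05,0],[0,0,0,3.0,1.43,-0.05,0],[0,0,0,3.5,1.45,-0.07,0],[0,0,0,4.0,1.45,-0.07,0],[0,0,0,4.5,1.45,-0.08,0],[0,0,0,5.0,1.45,-0.09,0],[0,0,0,5.5,1.42,-0.09,0],[0,0,0,6.0,1.33,-0.1,0],[0,0,0,6.48,1.2,-0.1,0],[0,0,0,6.93,1.0,-0.1,0],[0,0,0,7.37,0.77,-0.12,0],[0,0,0,7.77,0.5,-0.13,0],[0,0,0,8.15,0.18,-0.13,0]]

```text
time: 6.2
tool_pos: [0.5937, 0.0707, 0.0604]
ee_rot: [-3.141, -0.003, 0.128]
wrist_force: [2.3, -3.9, 0.8]
width: 0.0002
```

```bash
cat > look.py <<'E'
from path import *
def look(robot,tag):
    for n in("side","wrist"):
        s=robot.snapshot(n); np.savez(f"{n}_{tag}.npz",**s)
        im=s["img"]
        if n=="side": im=cv2.resize(im[130:300,200:400],None,fx=3.5,fy=3.5)
        cv2.imwrite(f"pics/{n}_{tag}.png",im)
E
python3 - <<'E'
from look import *; from bench import robot
o=robot.get_obs(); show(o); plan(o,.13,.005,20,d=.0025)
look(robot,"4")
E
```

```text
t 6.2 jig mm [ 40.9 -39.9  60.4] F jig [ 1.7 -4.2  0.8] rpy [-3.141e+00 -3.000e-03  1.280e-01] w 0.0002
rv [-0.    -0.003 -0.001] end s 0.23 ring deg 287.3152762375983 end 27.270255790165905 47.71287479469807
[[0.28, -0.52, 0.01], [0.57, -0.93, -0.0], [0.81, -1.37, -0.01], [1.0, -1.83, -0.01], [1.14, -2.31, -0.02], [1.22, -2.8, -0.03], [1.25, -3.3, -0.03], [1.25, -3.8, -0.04], [1.25, -4.3, -0.05], [1.25, -4.8, -0.05], [1.2, -5.3, -0.06], [1.11, -5.78, -0.07], [0.95, -6.26, -0.07], [0.75, -6.72, -0.08], [0.5, -7.15, -0.09], [0.2, -7.55, -0.1], [-0.14, -7.91, -0.1], [-0.52, -8.24, -0.11], [-0.93, -8.52, -0.12], [-1.37, -8.76, -0.13]]
```

View pics/side_4.png

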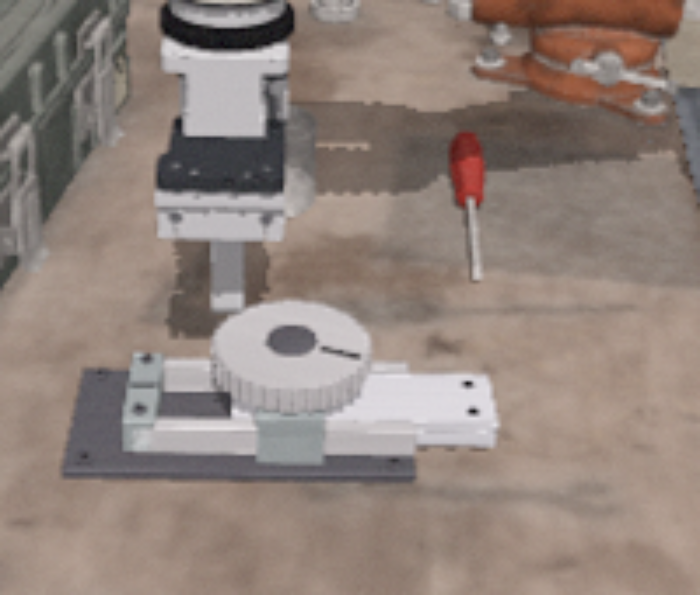

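View pics/wrist_4.png

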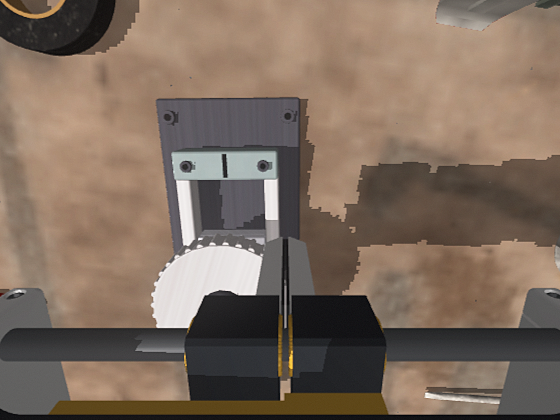

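In the side view the mark is at (340,352) with the hub at (292,340). That is about 165° turned, against 161° predicted.

Emit:
drive_tool:
  series:
    - [[0,-0.003,0,0.28,-0.52,0,0],[0,-0.003,0,0.57,-0.93,0,0],[0,-0.003,0,0.8,-1.37,0,0],[0,-0.003,0,1.0,-1.83,0,0],[0,-0.003,0,1.14,-2.3,0,0],[0,-0.003,0,1.22,-2.8,0,0],[0,-0.003,0,1.25,-3.3,0,0],[0,-0.003,0,1.25,-3.8,0,0],[0,-0.003,0,1.25,-4.3,-0.05,0],[0,-0.003,0,1.25,-4.8,-0.05,0],[0,-0.003,0,1.2,-5.3,-0.05,0],[0,-0.003,0,1.1,-5.8,-0.05,0],[0,-0.003,0,0.95,-6.25,-0.07,0],[0,-0.003,0,0.75,-6.7,-0.08,0],[0,-0.003,0,0.5,-7.15,-0.09,0],[0,-0.003,0,0.2,-7.55,-0.1,0],[0,-0.003,0,-0.15,-7.9,-0.1,0],[0,-0.003,0,-0.5,-8.25,-0.1,0],[0,-0.003,0,-0.93,-8.52,-0.12,0],[0,-0.003,0,-1.37,-8.75,-0.13,0]]

```text
time: 8.3
tool_pos: [0.5686, 0.1582, 0.0622]
ee_rot: [-3.137, -0.001, 0.129]
wrist_force: [2.9, 3.5, 1.0]
width: 0.0004
```

Run:
```python
from look import *; from bench import robot
o=robot.get_obs(); show(o); plan(o,.23,.005,20,d=.002)
look(robot,"5")
```

```text
t 8.3 jig mm [27.3 50.1 62.2] F jig [3.4 3.1 1. ] rpy [-3.137e+00 -1.000e-03  1.290e-01] w 0.0004
rv [-0.004 -0.001 -0.   ] end s 0.33 ring deg 408.385623126469 end -52.797056558762776 16.914728925753675
[[-0.25, 0.08, 0.05], [-0.72, -0.07, 0.04], [-1.21, -0.18, 0.04], [-1.71, -0.23, 0.03], [-2.21, -0.24, 0.02], [-2.71, -0.24, 0.01], [-3.21, -0.24, 0.01], [-3.71, -0.23, 0.0], [-4.2, -0.19, -0.01], [-4.69, -0.09, -0.01], [-5.17, 0.07, -0.02], [-5.63, 0.27, -0.03], [-6.06, 0.52, -0.04], [-6.46, 0.82, -0.05], [-6.83, 1.16, -0.06], [-7.15, 1.53, -0.06], [-7.44, 1.94, -0.07], [-7.68, 2.38, -0.08], [-7.87, 2.84, -0.09], [-8.01, 3.32, -0.1]]
```

View pics/side_5.png

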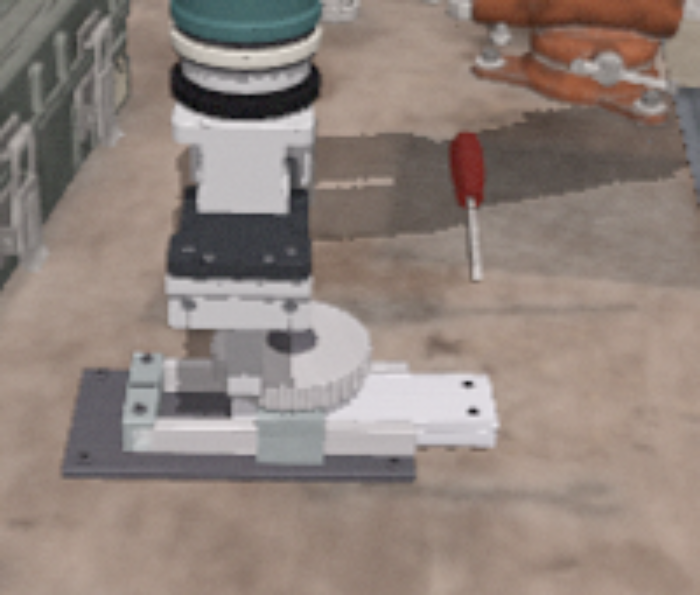

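View pics/wrist_5.png

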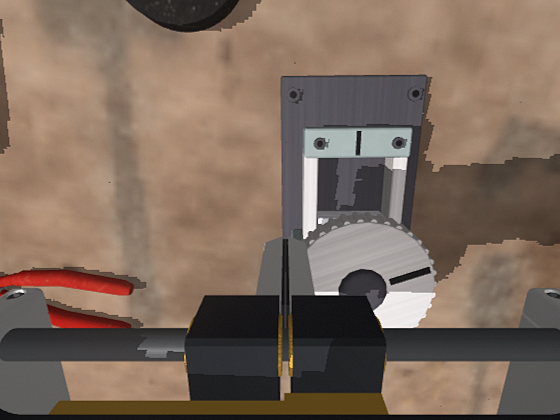

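In the wrist view the mark is at (410,275) with the hub at (362,290). That is about 287°, exactly as predicted, so there is no slip.

Emit:
drive_tool:
  series:
    - [[-0.004,0,0,-0.3,0.1,0,0],[-0.004,0,0,-0.75,-0.05,0,0],[-0.004,0,0,-1.2,-0.15,0,0],[-0.004,0,0,-1.7,-0.2,0,0],[-0.004,0,0,-2.2,-0.2,0,0],[-0.004,0,0,-2.7,-0.2,0,0],[-0.004,0,0,-3.2,-0.2,0,0],[-0.004,0,0,-3.7,-0.2,0,0],[-0.004,0,0,-4.2,-0.15,0,0],[-0.004,0,0,-4.7,-0.06,0,0],[-0.004,0,0,-5.17,0.1,-0.02,0],[-0.004,0,0,-5.6,0.3,-0.03,0],[-0.004,0,0,-6.05,0.53,-0.04,0],[-0.004,0,0,-6.45,0.82,-0.05,0],[-0.004,0,0,-6.8,1.16,-0.06,0],[-0.004,0,0,-7.15,1.53,-0.06,0],[-0.004,0,0,-7.43,1.94,-0.07,0],[-0.004,0,0,-7.67,2.38,-0.08,0],[-0.004,0,0,-7.85,2.84,-0.09,0],[-0.004,0,0,-8.0,3.3,-0.1,0]]

```text
time: 10.4
tool_pos: [0.492, 0.1144, 0.0625]
ee_rot: [3.141, 0.003, 0.129]
wrist_force: [-4.1, 1.9, 0.0]
width: 0.0003
```

Run:
```python
from look import *; from bench import robot
o=robot.get_obs(); show(o); plan(o,.33,.005,20,d=.002)
look(robot,"6")
```

```text
t 10.4 jig mm [-54.3  16.5  62.5] F jig [-3.8  2.4  0. ] rpy [3.141e+00 3.000e-03 1.290e-01] w 0.0003
rv [0.    0.003 0.   ] end s 0.43000000000000005 ring deg 532.0538401988391 end -3.7587355819989776 -52.5
[[0.06, 0.45, -0.06], [0.03, 0.95, -0.07], [0.03, 1.45, -0.08], [0.03, 1.95, -0.08], [0.03, 2.45, -0.09], [0.08, 2.95, -0.1], [0.17, 3.44, -0.1], [0.32, 3.91, -0.11], [0.52, 4.37, -0.12], [0.77, 4.8, -0.13], [1.07, 5.21, -0.13], [1.4, 5.58, -0.14], [1.78, 5.91, -0.15], [2.19, 6.2, -0.16], [2.62, 6.44, -0.17], [3.08, 6.63, -0.17], [3.56, 6.77, -0.18], [4.05, 6.86, -0.19], [4.55, 6.9, -0.2], [5.05, 6.9, -0.21]]
```

View pics/wrist_6.png

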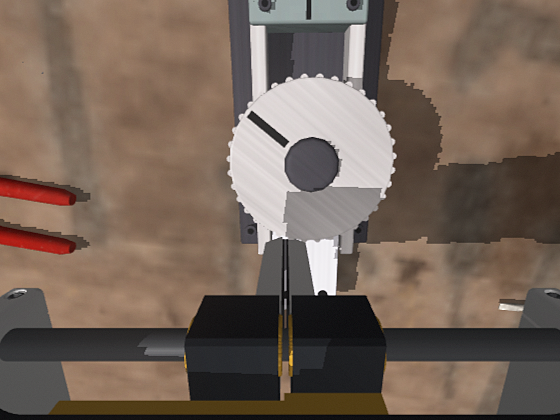

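In the wrist view the mark is at (267,130) with the hub at (312,165), about 411° in total.

Emit:
drive_tool:
  series:
    - [[0,0.003,0,0.06,0.45,-0.05,0],[0,0.003,0,0.05,0.95,-0.07,0],[0,0.003,0,0.05,1.45,-0.08,0],[0,0.003,0,0.05,1.95,-0.08,0],[0,0.003,0,0.05,2.45,-0.09,0],[0,0.003,0,0.1,2.95,-0.1,0],[0,0.003,0,0.18,3.45,-0.1,0],[0,0.003,0,0.33,3.9,-0.11,0],[0,0.003,0,0.53,4.37,-0.12,0],[0,0.003,0,0.78,4.8,-0.13,0],[0,0.003,0,1.07,5.2,-0.13,0],[0,0.003,0,1.4,5.57,-0.14,0],[0,0.003,0,1.78,5.9,-0.15,0],[0,0.003,0,2.2,6.17,-0.16,0],[0,0.003,0,2.62,6.42,-0.17,0],[0,0.003,0,3.08,6.6,-0.17,0],[0,0.003,0,3.55,6.75,-0.18,0],[0,0.003,0,4.05,6.84,-0.19,0],[0,0.003,0,4.55,6.88,-0.2,0],[0,0.003,0,5.05,6.88,-0.2,0]]

```text
time: 12.5
tool_pos: [0.5515, 0.0521, 0.0646]
ee_rot: [3.14, -0.0, 0.128]
wrist_force: [-0.4, -0.4, 1.3]
width: 0.0006
```

Run:
```python
from look import *; from bench import robot
o=robot.get_obs(); show(o); plan(o,.43,.005,20,d=.002)
look(robot,"7")
```

```text
t 12.5 jig mm [ -3.3 -52.9  64.6] F jig [-0.4 -0.3  1.3] rpy [ 3.14  -0.     0.128] w 0.0006
rv [ 0.001 -0.    -0.001] end s 0.53 ring deg 655.3312799829707 end 53.89404909492214 9.487067418482809
[[0.46, -0.04, 0.01], [0.96, -0.04, 0.0], [1.46, -0.05, -0.0], [1.95, -0.11, -0.01], [2.44, -0.23, -0.02], [2.91, -0.4, -0.02], [3.36, -0.62, -0.03], [3.78, -0.88, -0.04], [4.17, -1.19, -0.05], [4.53, -1.54, -0.05], [4.84, -1.93, -0.06], [5.12, -2.35, -0.07], [5.34, -2.79, -0.07], [5.52, -3.26, -0.08], [5.64, -3.75, -0.09], [5.71, -4.24, -0.1], [5.73, -4.74, -0.1], [5.73, -5.24, -0.11], [5.73, -5.74, -0.12], [5.72, -6.24, -0.13]]
```

View pics/side_7.png

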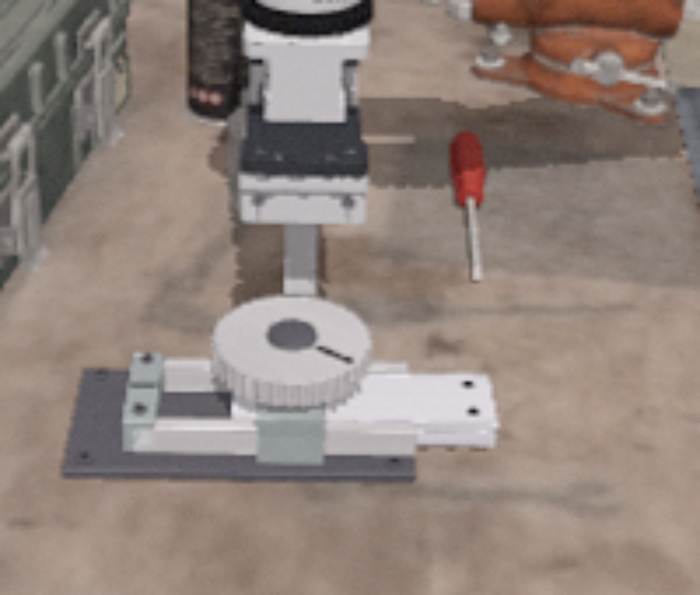

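In the side view the mark is at (335,354) with the hub at (292,335). That is about 515–520°, a little behind the 532° predicted, and the contact force is only 0.4 N. I'll press about 1.5 mm more on this side.

Emit:
drive_tool:
  series:
    - [[0,0,0,0.46,-0.2,0,0],[0,0,0,0.95,-0.22,0,0],[0,0,0,1.45,-0.22,0,0],[0,0,0,1.95,-0.28,-0.01,0],[0,0,0,2.42,-0.4,-0.02,0],[0,0,0,2.88,-0.55,-0.02,0],[0,0,0,3.32,-0.77,-0.03,0],[0,0,0,3.73,-1.02,-0.04,0],[0,0,0,4.12,-1.3,-0.05,0],[0,0,0,4.48,-1.65,-0.05,0],[0,0,0,4.8,-2.03,-0.06,0],[0,0,0,5.07,-2.43,-0.07,0],[0,0,0,5.3,-2.87,-0.07,0],[0,0,0,5.48,-3.33,-0.08,0],[0,0,0,5.6,-3.8,-0.09,0],[0,0,0,5.68,-4.3,-0.1,0],[0,0,0,5.7,-4.8,-0.1,0],[0,0,0,5.7,-5.3,-0.11,0],[0,0,0,5.7,-5.8,-0.12,0],[0,0,0,5.7,-6.3,-0.13,0]]

```text
time: 14.6
tool_pos: [0.6023, 0.1242, 0.0664]
ee_rot: [-3.14, -0.006, 0.129]
wrist_force: [5.8, 0.6, -1.0]
width: 0.0005
```

Run:
```python
from look import *; from bench import robot
o=robot.get_obs(); show(o); plan(o,.53,.005,20,d=.002)
look(robot,"8")
```

```text
t 14.6 jig mm [56.3 12.  66.4] F jig [ 5.9 -0.2 -1. ] rpy [-3.14  -0.006  0.129] w 0.0005
rv [-0.002 -0.006  0.   ] end s 0.63 ring deg 779.0640211396602 end -22.487389438799823 50.15739913625053
[[-0.3, -0.24, 0.06], [-0.42, -0.73, 0.05], [-0.58, -1.2, 0.04], [-0.8, -1.65, 0.03], [-1.06, -2.08, 0.03], [-1.37, -2.47, 0.02], [-1.72, -2.83, 0.01], [-2.1, -3.15, 0.0], [-2.52, -3.42, -0.01], [-2.96, -3.65, -0.02], [-3.43, -3.83, -0.03], [-3.91, -3.96, -0.04], [-4.41, -4.03, -0.05], [-4.91, -4.05, -0.06], [-5.41, -4.05, -0.07], [-5.91, -4.05, -0.08], [-6.41, -4.05, -0.09], [-6.91, -4.02, -0.1], [-7.4, -3.95, -0.11], [-7.88, -3.82, -0.12]]
```

View pics/side_8.png

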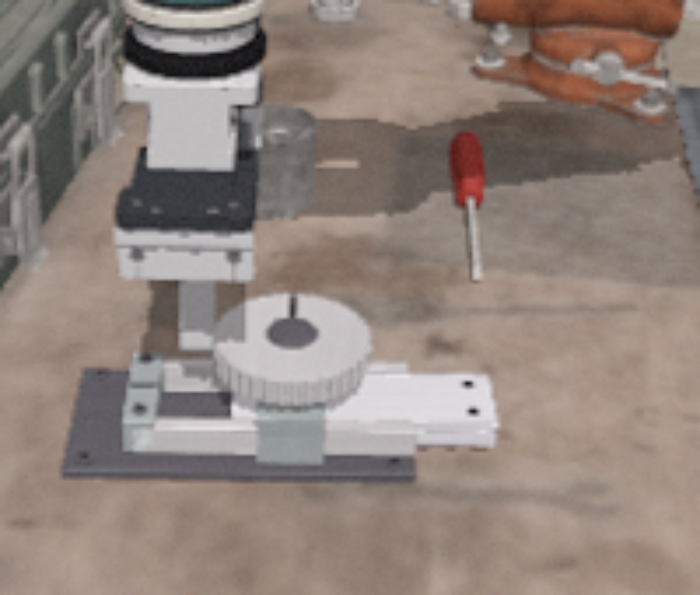

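View pics/wrist_8.png

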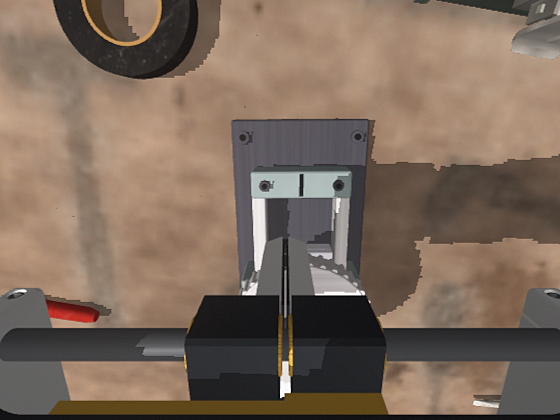

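In the side view the mark at (293,305) points at the camera's far side, about 270°. I'll measure it by casting rays onto the ring's top plane.

```bash
cat > mark.py <<'E'
from h import *
def mark(s,z,lo=.024,hi=.043,c=(.5485,.1055)):
    g=cv2.cvtColor(s["img"],cv2.COLOR_BGR2GRAY).astype(float)
    v,u=np.mgrid[0:420,0:560]; R=cv2.Rodrigues(np.array(s["rvec"],float))[0];t=np.array(s["tvec"],float).ravel()
    C=-R.T@t; d=np.stack([u,v,np.ones_like(u)],-1)@np.linalg.inv(K(s)).T@R
    P=C+d*((z-C[2])/d[...,2])[...,None]; q=(P-[*c,z])@RJ; r=np.hypot(q[...,0],q[...,1])
    m=(r>lo)&(r<hi)&(g<110); w=(150-g)[m]
    x,y=(q[...,0][m]*w).sum(),(q[...,1][m]*w).sum()
    a=np.degrees(np.arctan2(q[...,1][m],q[...,0][m])); return m.sum(),np.degrees(np.arctan2(y,x)),a.min(),a.max()
E
python3 - <<'E'
from mark import *
print("t0 side",mark(np.load("side0.npz"),.064,c=(.55,.110)),"t0 top",mark(np.load("top0.npz"),.064,c=(.5478,.105)))
for k,z in(("4",.066),("7",.0698),("8",.0712)): print(k,mark(np.load(f"side_{k}.npz"),z,c=(.55,.110)))
for k,z in(("5",.0672),("6",.0686)): print(k,mark(np.load(f"wrist_{k}.npz"),z))
E
```

```text
Traceback (most recent call last):
  File "mark.py", line 9, in mark
    a=np.degrees(np.arctan2(q[...,1][m],q[...,0][m])); return m.sum(),np.degrees(np.arctan2(y,x)),a.min(),a.max()
                                                                                                  ~~~~~^^
ValueError: zero-size array to reduction operation minimum which has no identity
```

```bash
sed -i 's/g<110/g<TH/; s/(150-g)/(TH-g)/; s/c=(.5485,.1055)):/c=(.5485,.1055),TH=150.):/; s/a.min(),a.max()/(a.min() if len(a) else 0),(a.max() if len(a) else 0),g[(r>lo)\&(r<hi)].min()/' mark.py
python3 - <<'E'
from mark import *
print("t0 side",mark(np.load("side0.npz"),.064,c=(.55,.110)),"t0 top",mark(np.load("top0.npz"),.064,c=(.5478,.105)))
for k,z in(("4",.066),("7",.0698),("8",.0712)): print(k,mark(np.load(f"side_{k}.npz"),z,c=(.55,.110)))
for k,z in(("5",.0672),("6",.0686)): print(k,mark(np.load(f"wrist_{k}.npz"),z))
E
```

```text
t0 side (np.int64(17), np.float64(-7.215021048672445), np.float64(-13.74272850223044), np.float64(-3.1241141350988415), np.float64(110.0)) t0 top (np.int64(11), np.float64(2.9488721827326216), np.float64(-0.5946698073840598), np.float64(7.285986111546054), np.float64(108.0))
4 (np.int64(13), np.float64(166.66954444266173), np.float64(161.84931544008498), np.float64(170.366827856259), np.float64(60.0))
7 (np.int64(14), np.float64(150.99097647376203), np.float64(146.3687279454649), np.float64(156.40632524628415), np.float64(54.0))
8 (np.int64(55), np.float64(-55.22371054604623), np.float64(-95.53227183792063), np.float64(1.3419016878473011), np.float64(44.0))
5 (np.int64(3515), np.float64(152.5798777569932), np.float64(-179.97664803600532), np.float64(179.98708524982993), np.float64(0.0))
6 (np.int64(2877), np.float64(71.17102346592071), np.float64(-179.6404783578442), np.float64(179.96512458484435), np.float64(20.0))
```

The total is about 630°, so roughly 90° remain. I roll about 85°, then measure from the wrist view.

Emit:
drive_tool:
  series:
    - [[0,-0.006,0,-0.2,-0.3,0,0],[0,-0.006,0,-0.4,-0.75,0,0],[0,-0.006,0,-0.57,-1.2,0,0],[0,-0.006,0,-0.8,-1.65,0,0],[0,-0.006,0,-1.06,-2.05,0,0],[0,-0.006,0,-1.37,-2.45,0,0],[0,-0.006,0,-1.72,-2.8,0,0],[0,-0.006,0,-2.1,-3.1,0,0],[0,-0.006,0,-2.5,-3.37,0,0],[0,-0.006,0,-2.96,-3.6,-0.02,0],[0,-0.006,0,-3.43,-3.78,-0.03,0],[0,-0.006,0,-3.9,-3.9,-0.04,0],[0,-0.006,0,-4.4,-3.97,-0.05,0],[0,-0.006,0,-4.4,-3.97,-0.05,0]]

```text
time: 16.1
tool_pos: [0.5515, 0.16, 0.067]
ee_rot: [-3.136, 0.002, 0.13]
wrist_force: [-0.0, 5.7, 3.3]
width: 0.0005
```

Run:
```python
from look import *; from bench import robot
o=robot.get_obs(); show(o)
look(robot,"9")
```

```text
t 16.1 jig mm [10.5 54.1 67. ] F jig [0.7 5.7 3.3] rpy [-3.136e+00  2.000e-03  1.300e-01] w 0.0005
```

View pics/wrist_9.png

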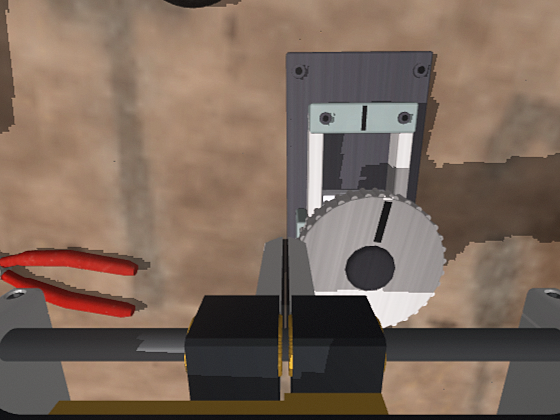

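In the wrist view the mark runs from (387,203) to (379,242), about 11.6° short of the vertical index line at (364,118). That is about 9.7 mm more at the rim.

Emit:
drive_tool:
  series:
    - [[0,0,0,-0.3,-0.12,0,0],[0,0,0,-0.6,-0.13,0,0],[0,0,0,-0.9,-0.13,0,0],[0,0,0,-1.0,-0.13,0,0],[0,0,0,-1.0,-0.13,0,0]]

```text
time: 16.7
tool_pos: [0.5407, 0.1598, 0.0667]
ee_rot: [-3.136, 0.004, 0.13]
wrist_force: [-0.8, 1.5, 2.4]
width: 0.0004
```

Run:
```python
from look import *; from bench import robot
o=robot.get_obs(); show(o)
look(robot,"10"); s=np.load("wrist_10.npz"); cv2.imwrite("pics/w10c.png",cv2.resize(s["img"][90:340,270:460],None,fx=2.4,fy=2.4,interpolation=cv2.INTER_CUBIC))
```

```text
t 16.7 jig mm [-0.2 55.3 66.7] F jig [-0.6  1.6  2.4] rpy [-3.136  0.004  0.13 ] w 0.0004
```

View pics/w10c.png

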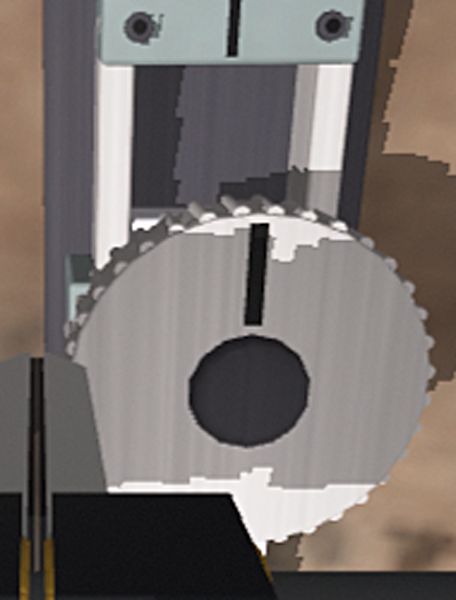

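```bash
cat > ang.py <<'E'
from h import *
def ang(s,mk,ix,zt=.072,off=(270,90),f=2.4):
    w=lambda p,z:ray(s,(p[0]+.5)/f-.5+off[0],(p[1]+.5)/f-.5+off[1],z)[:2]
    r=[]
    for a,b,z in((*mk,zt),(*ix,.032)):
        A,B=w(a,z),w(b,z);d=A-B; r.append(np.degrees(np.arctan2(d[1],d[0]))); print(A,B,np.linalg.norm(d),r[-1])
    print("mark-index deg",r[0]-r[1])
    return w
E
python3 - <<'E'
from ang import *
s=np.load("wrist_10.npz"); w=ang(s,((259,225),(253,325)),((233,5),(232,55)))
w2=w((249,391),.0765); print("hub",w2); A=w((259,225),.072);d=A-w2;print(np.linalg.norm(d),np.degrees(np.arctan2(d[1],d[0])))
A=w((233,5),.032);d=A-w2;print(np.linalg.norm(d),np.degrees(np.arctan2(d[1],d[0])))
E
```

```text
[0.59261762 0.11228708] [0.56764205 0.1083125 ] 0.025289842288396057 9.042135563128756
[0.64384347 0.11914593] [0.63114142 0.1167672 ] 0.012922870028411465 10.607003431497528
mark-index deg -1.564867868368772
hub [0.55192956 0.10716859]
0.041008741479680776 7.170037876450771
0.09269101403223486 7.424400963857939
```

The mark is within about 1° of the index line. I back off radially, rise, and move behind the slide to look.

Emit:
drive_tool:
  series:
    - [[0,0,0,0,-1.5,0,0],[0,0,0,0,-3,-0.5,0],[0,0,0,0,-3,-5,0],[0,0,0,0,-3,-10,0],[0,0,0,-3,-1,-13,0],[0,0,0,-7,2,-13,0],[0,0,0,-11,4,-13,0],[0,0,0,-15,5.5,-13,0],[0,0,0,-15,5.5,-13,0],[0,0,0,-15,5.5,-13,0]]

```text
time: 17.8
tool_pos: [0.3997, 0.0856, 0.1976]
ee_rot: [-3.136, 0.002, 0.13]
wrist_force: [0.7, -1.2, 0.2]
width: 0.0005
```

Run:
```python
from look import *; from bench import robot
o=robot.get_obs(); show(o); print(rows(o,[(-.15,0,.1),(-.15,0,.014)]))
look(robot,"11"); s=np.load("wrist_11.npz"); cv2.imwrite("pics/w11c.png",cv2.resize(s["img"][0:250,180:380],None,fx=2.4,fy=2.4,interpolation=cv2.INTER_CUBIC))
```

```text
t 17.8 jig mm [-149.5   -0.2  197.6] F jig [ 0.6 -1.3  0.2] rpy [-3.136e+00  2.000e-03  1.300e-01] w 0.0005
(array([-0.00512001,  0.00231316,  0.00120898]), array([[-2.35339229e-02,  3.02551779e-02,  9.75824713e+00],
       [-3.66744093e-03,  7.42990409e-02,  1.83581114e+01]]))
```

View pics/w11c.png

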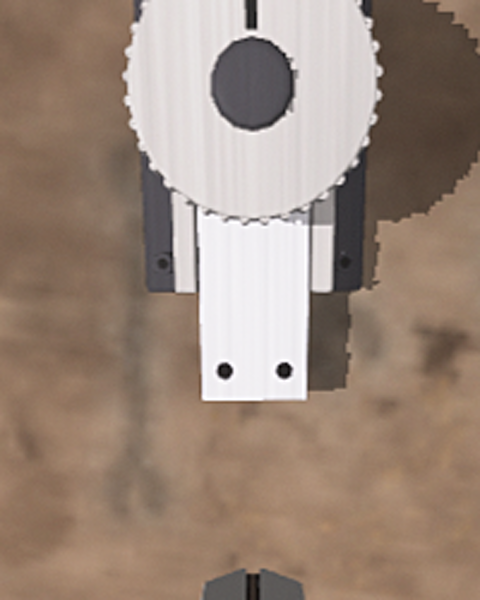

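View pics/side_11.png

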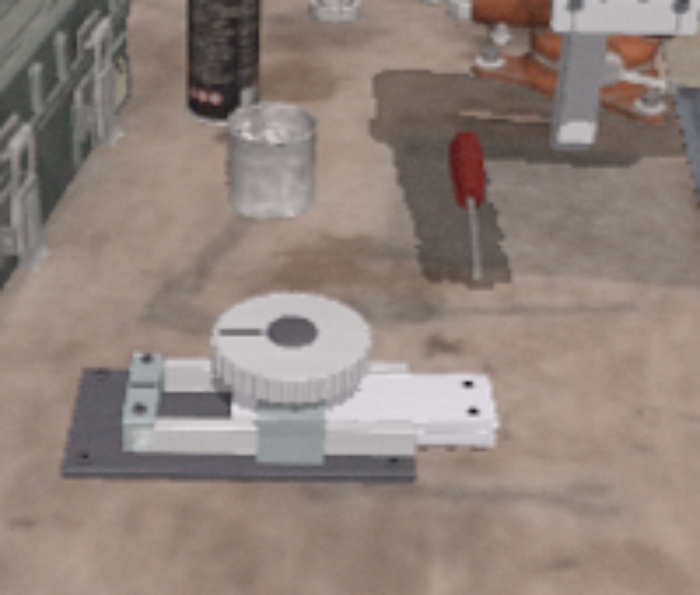

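The side view shows the mark at (218–266,331), level with the hub at (292,331) and pointing at the index line as at the start. The ring has risen about 10 crop pixels, which is about 8 mm or two turns. Next, down behind the slide.

Emit:
drive_tool:
  series:
    - [[-0.005,0.002,0,0,0,5,0],[-0.005,0.002,0,0,0,10,0],[-0.005,0.002,0,0,0.05,14,0],[-0.005,0.002,0,0,0.05,17,0],[-0.005,0.002,0,0,0.05,18.3,0],[-0.005,0.002,0,0,0.05,18.3,0],[-0.005,0.002,0,0,0.05,18.3,0]]

```text
time: 18.6
tool_pos: [0.401, 0.0868, 0.0145]
ee_rot: [-3.141, 0.002, 0.132]
wrist_force: [-0.1, -0.5, 0.3]
width: 0.0006
```

Run:
```python
from look import *; from bench import robot
o=robot.get_obs(); show(o); print(rows(o,[(-.135,0,.014),(-.088,0,.014)]))
look(robot,"12")
```

```text
t 18.6 jig mm [-148.2    0.8   14.5] F jig [-0.2 -0.5  0.3] rpy [-3.141e+00  2.000e-03  1.320e-01] w 0.0006
(array([-0.00030858,  0.00163532,  0.00295881]), array([[1.31504565, 0.08743928, 0.05250391],
       [6.01501879, 0.10134447, 0.04481576]]))
```

View pics/wrist_12.png

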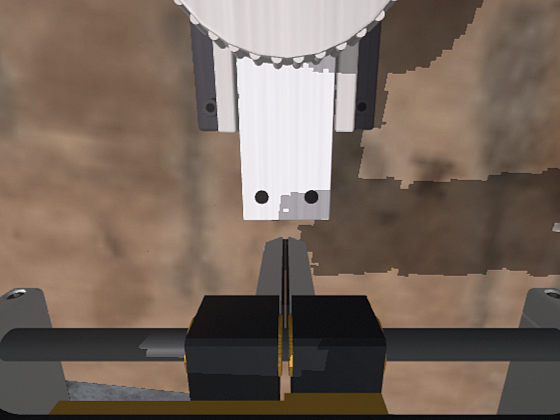

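The fingertip at column 285 is centred on the slide's end face, which spans 244–330. Pushing.

Emit:
drive_tool:
  series:
    - [[0,0,0,0.7,0,0,0],[0,0,0,1.2,0,0,0],[0,0,0,1.5,0,0,0],[0,0,0,1.8,0,0,0],[0,0,0,2.2,0,0,0],[0,0,0,2.6,0,0,0],[0,0,0,3.0,0,0,0],[0,0,0,3.4,0,0,0],[0,0,0,3.8,0,0,0],[0,0,0,4.2,0,0,0],[0,0,0,4.5,0,0,0],[0,0,0,4.8,0,0,0],[0,0,0,5.1,0,0,0],[0,0,0,5.4,0,0,0],[0,0,0,5.6,0,0,0],[0,0,0,5.6,0,0,0]]

```text
time: 20.3
tool_pos: [0.4567, 0.0939, 0.0156]
ee_rot: [-3.141, 0.001, 0.132]
wrist_force: [-3.4, -0.5, 3.5]
width: 0.0005
```

Run:
```python
from look import *; from bench import robot
o=robot.get_obs(); show(o)
look(robot,"13")
```

```text
t 20.3 jig mm [-92.    0.8  15.6] F jig [-3.4 -0.1  3.5] rpy [-3.141e+00  1.000e-03  1.320e-01] w 0.0005
```

View pics/side_13.png

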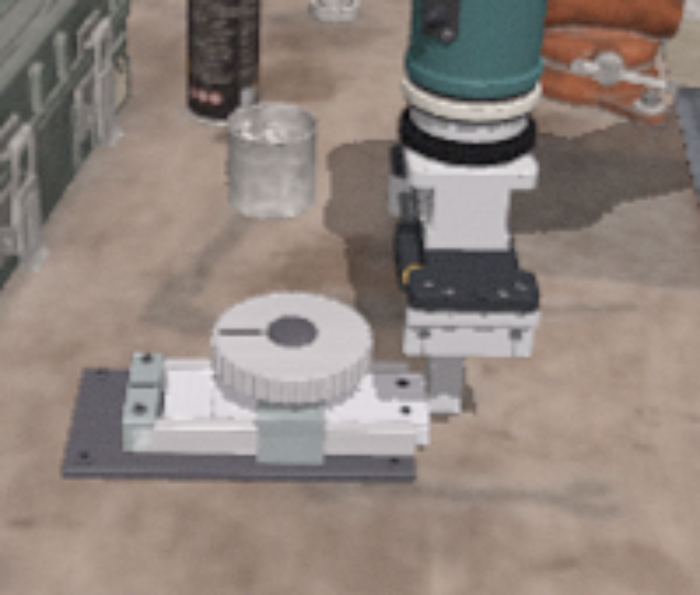

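The slide is sliding under the ring and is nearly at the stop, near end at (425,425). I continue gently until the force rises.

Emit:
drive_tool:
  series:
    - [[0,0,0,0.2,0,0,0],[0,0,0,0.3,0,0,0],[0,0,0,0.4,0,0.05,0],[0,0,0,0.5,0,0.05,0],[0,0,0,0.5,0,0.05,0],[0,0,0,0.5,0,0.05,0]]

```text
time: 21.0
tool_pos: [0.4602, 0.0944, 0.0151]
ee_rot: [-3.142, 0.004, 0.132]
wrist_force: [-7.4, -0.3, 5.5]
width: 0.0009
```

Emit:
drive_tool:
  series:
    - [[0,0,0,0.15,0,0,0],[0,0,0,0.25,0,0,0],[0,0,0,0.25,0,0,0]]

```text
time: 21.3
tool_pos: [0.4602, 0.0944, 0.015]
ee_rot: [3.142, 0.009, 0.132]
wrist_force: [-10.4, -1.6, 8.1]
width: 0.0003
```

Run:
```python
from look import *; from bench import robot
o=robot.get_obs(); show(o)
look(robot,"14")
```

```text
t 21.3 jig mm [-88.4   0.8  15. ] F jig [-10.6  -0.2   8.1] rpy [3.142 0.009 0.132] w 0.0003
```

View pics/side_14.png

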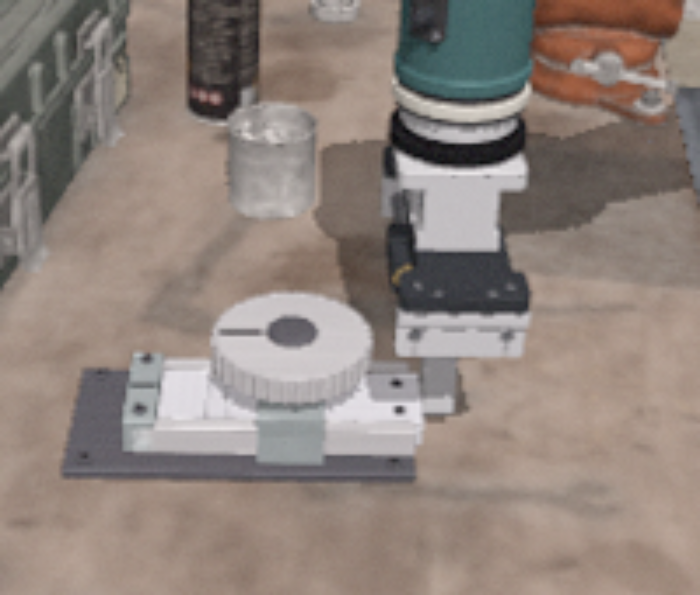

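The tip stalled at jig x = -88.4 (home predicts -88.0) while the force rose from 3.4 to 10.6 N. So the slide is against the stop. I retreat and check.

Emit:
drive_tool:
  series:
    - [[0,0,0,-1.5,0,0,0],[0,0,0,-4,0,0,0],[0,0,0,-6,0,-3,0],[0,0,0,-6,0,-8,0],[0,0,0,-3,0,-13,0],[0,0,0,2,0,-17,0],[0,0,0,3,0,-18,0],[0,0,0,3,0,-18,0],[0,0,0,3,0,-18,0],[0,0,0,3,0,-18,0]]

```text
time: 22.4
tool_pos: [0.4903, 0.0985, 0.1927]
ee_rot: [-3.141, 0.012, 0.132]
wrist_force: [-0.7, 0.4, -0.0]
width: 0.0006
```

Run:
```python
from look import *; from bench import robot
o=robot.get_obs(); show(o)
look(robot,"15"); s=np.load("wrist_15.npz"); cv2.imwrite("pics/w15c.png",cv2.resize(s["img"][0:250,180:380],None,fx=2.4,fy=2.4,interpolation=cv2.INTER_CUBIC))
```

```text
t 22.4 jig mm [-58.1   0.9 192.7] F jig [-0.6  0.5 -0. ] rpy [-3.141  0.012  0.132] w 0.0006
```

View pics/w15c.png

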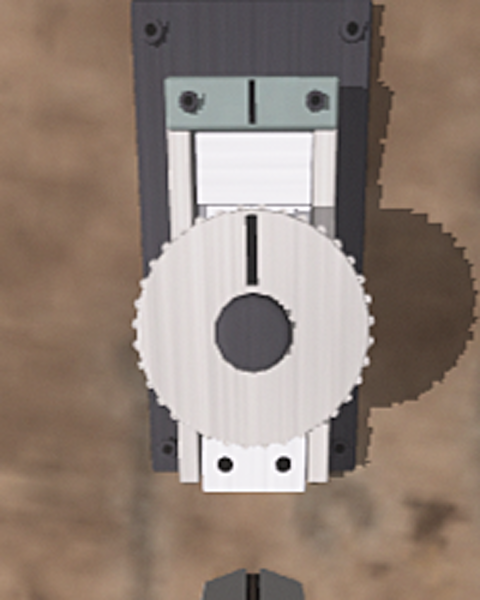

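View pics/side_15.png

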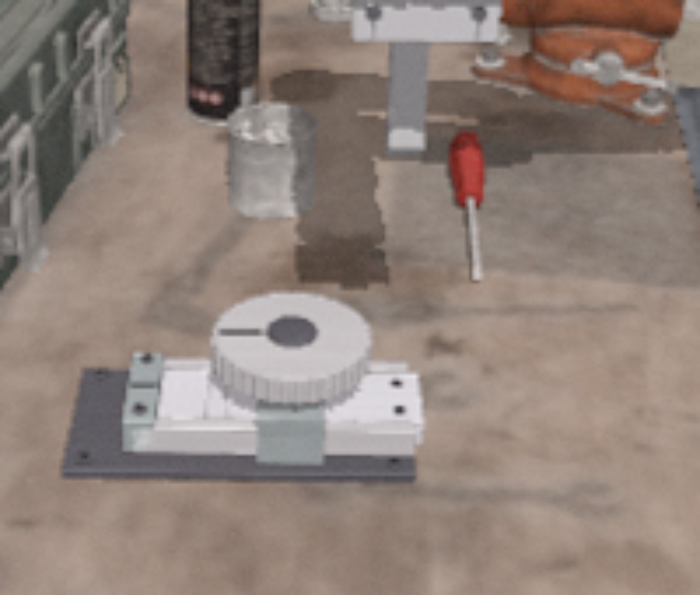

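The mark (column 251) lines up with the index line (column 252), and the slide meets the end stop with no gap at row 130. I confirm the ring height and the stop gap, then hand in.

Run:
```python
from ang import *
s=np.load("wrist_15.npz"); w=ang(s,((251,215),(251.5,285)),((252,82),(252,122)),off=(180,0))
W=dep(s); print("ring z",np.median(W[150:165,250:270,2]),W[115:125,275:283,2].mean(), "slide z",W[60:80,270:300,2].mean(),W[195:202,277:292,2].mean())
a,b=w((254,490),.026),w((252,129),.032); print("near end jig",jig([*a,0]),"stop edge",jig([*b,0]))
print("dist near end to stop",np.linalg.norm(a-b))
```

```text
[0.59261799 0.11174339] [0.56743588 0.1082141 ] 0.025428224906858757 7.978082283315112
[0.6455404 0.1184272] [0.63088543 0.11648108] 0.014783623103375602 7.564386554995942
mark-index deg 0.41369572831917
ring z 0.07057857876302752 0.0708743502818058 slide z 0.02568073175260922 0.024569843456894787
near end jig [-0.07718513 -0.00072861  0.        ] stop edge [0.08104267 0.00071514 0.        ]
dist near end to stop 0.15823438878524967
```

Run:
```python
from bench import robot
print(robot.close_job())
```

```text
the job is handed in; nothing more can be done
None
```

I loosened the ring two full turns anticlockwise by rolling the shut fingertips round its rim. I then pushed the slide home against the end stop and handed the job in at about 22 s of the 61 s allowed.

**Ring:**
- The mark lines up with the index line, within about 0.4° in the last wrist picture.
- I followed the angle through both turns. It slipped a little once, lagging about 15° near 530°, and I made that up.
- The ring top read about 70.7 mm by depth, against 72 mm expected. That is low by 1.3 mm, but still nearest to two turns, since one turn would read 68 and three 76.

**Slide:**
- The fingertip stalled at jig x = -88.4 mm, against -88 expected when home, while the push force rose to about 11 N.
- No gap to the stop is visible.
- The camera put the slide's near end 158 mm from the stop face, against 160 mm for the slide's length. The difference is about the calibration error.

**Surroundings:** The robot is clear of everything. No wrist force I read passed about 13 N. The tin and the screwdriver look unmoved in the last side picture. The pliers were outside that view, and the arm never came down near them.

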